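# Key the milling cup into the sample mill and hold it down to run

## Task

At the food bank's intake bench, pick up the steel milling cup on the black ribbed collar and set it on the sample mill: turn it until its wide orange rib is over the wide groove with the orange mark and all three ribs mesh, slide it down, then push it fully home against the spring run switch. The mill runs only while the cup is pushed down, so finish with the gripper still on the cup, holding it fully down; leave the look-alike jar with the white cap and everything else on the bench where it stands.

Things in the scene. Friction and masses are not known exactly. Their poses are not given: they have to be found in the camera images.
- cup: Milling cup standing on the bench, 110 mm tall, 0.21 to 0.34 kg. Origin: centre of its underside; z up its axis; x towards the wide orange rib. Round steel body 58 mm in diameter from 30 mm above the origin to the flat closed top (grip it here). Black collar 68 mm in diameter from 0 to 30 mm, its lowest 4 mm chamfered to 61 mm.
- cup_key (a point): Point at the cup's wide rib, 38 mm from the axis along the cup's x, 26 mm above its origin. Three upright ribs on the collar, 120 degrees apart, reach 39.5 mm from the axis and from 8 (rounded ends) to 24 mm above the origin: the orange one 14 mm wide, two black ones 8 mm wide. With the cup home it meets mill_key.
- cup_top (a point): Centre of the cup's flat top, 110 mm above its origin. An orange stripe runs from here to the edge and down the side to the wide rib.
- mill: Sample mill, fixed: round cream housing 131 mm in diameter, 125 mm tall. Origin: centre of its underside; z up; x to its front (rocker switch, orange mark), which faces roughly towards the robot. The cup fits only with its x the same way as the mill's x, to about 2 degrees; turned otherwise its ribs stand on the rim, the cup's origin 117 mm above the bench.
- mill_mouth (a point): Centre of the mouth of the round well in the mill's top, on its axis, level with the rim, 125 mm above the bench. Well 70.4 mm in diameter, 26 mm deep. The 8 mm of plain collar below the cup's ribs enters first and centres the cup. Fully home, the cup stands on the well's floor, its origin 99 mm above the bench, its top 209 mm.
- mill_key (a point): Point in the wide groove, 38 mm from the mill's axis along the mill's x, level with the rim, 125 mm above the bench. Three upright grooves in the well's wall, 120 degrees apart, reach 42.5 mm from the axis: the one at x, beside the orange mark, is 18 mm wide, the other two 12 mm.
- run_switch (a joint): Travel of the three tied white spring plungers in the grooves, in m: 0 up (off), 0.0055 with the cup home; runs from 0.004. The meshed cup meets them with its origin 104.5 mm above the bench. They take 6 N to start and 11.5 N when home; the cup's weight (2 to 3.3 N) helps but is not enough alone. They spring back when released.
- jar: Look-alike sample jar to leave alone: the same 58 mm steel body, 110 mm tall, no orange stripe, on a smooth white screw cap 67 mm in diameter without ribs. Origin: centre of its underside. It and the cup may stand in either place.
- tin: Red and yellow formula tin, 104 mm in diameter, 128 mm tall, bystander. Origin: centre of its underside.
- vitamin1: White vitamin bottle, 42 mm in diameter, 78 mm tall, bystander. Origin: centre of its underside.
- vitamin2: White vitamin bottle, 42 mm in diameter, 78 mm tall, bystander. Origin: centre of its underside.
- vitamin3: White vitamin bottle, 42 mm in diameter, 78 mm tall, bystander. Origin: centre of its underside.
- biscuits: Yellow and red biscuit carton, 60 x 215 mm, 80 mm tall, bystander. Origin: centre of its underside, y along its length.
- scoop: Aluminium grain scoop with blue handle, 170 mm long, 54 mm wide, 34 mm tall, bystander. Origin: under the joint of pan and handle; x along the pan.
Things that resemble listed ones, but are neither listed nor needed, are in the scene too. There is more than one size of the mill; the one meant has the size given above.

How it is judged:
On the way, in this order (a step that is already met when the one before it is completed fails the run):
1. the cup is lifted clear of the bench in the gripper (height (world z) of cup above 0.05 m and contact force between the fingers and cup above 1 N), for 0.1 s.
2. the three ribs have meshed with the grooves of the mill (z of cup in the frame of mill below 0.112 m and horizontal distance between cup and mill_mouth below 0.004 m and horizontal distance between cup_key and mill_key below 0.006 m), for 0.02 s.
At the end, for the whole second after the job is handed in: For the last second the gripper's fingers are on the cup (over 2 N) and hold it down in the mill: run switch pushed in over 4 mm of its 5.5 mm, cup's underside within 2.2 mm of the well's floor, axis within 3 mm of the well's, wide rib within 5 mm of the wide groove, upright to 0.06 rad and at rest (value of joint run_switch above 0.004 m and z of cup in the frame of mill below 0.1012 m and horizontal distance between cup and mill_mouth below 0.003 m and horizontal distance between cup_key and mill_key below 0.005 m and angle between cup's own z axis and vertical below 0.06 rad and contact force between the fingers and cup above 2 N and linear speed of cup below 0.02 m/s); the arm keeps its last pose, push and grip.
It fails at once if the look-alike jar is moved (distance of jar from where it was at the start of the episode above 0.02 m).
It fails at once if goods or tools on the bench are knocked about (distance of any of tin, vitamin1, vitamin2, vitamin3, biscuits, scoop from where it was at the start of the episode above 0.02 m).
It also fails if it takes over 42 s, if anything falls off the work surface, if the arm or the gripper's body presses on something with over 40 N, if the wrist force passes 120 N, or if a joint passes its speed limit or range.

## Robot

A 7-joint arm with a two-finger parallel gripper is mounted at the origin on the work surface. World frame = base frame: x ahead of the robot, y to its left, z up, the work surface at z = 0. Lengths are in m, angles in rad, forces in N, time in s.
With the tool pointing down it reaches from about 0.4 to 0.875 m from the base axis. Payload 19.3 kg.
Tool frame: the origin (TCP) lies on the front face of the gripper's body, between the roots of the fingers; the fingertips stand 73 mm ahead of it and the grasp point (between the pads) lies 54 mm ahead of it; z points along the fingers, y is the direction in which the jaws open and shut (so a half turn about z gives the same grasp; the last joint's range is limited). The gripper opens to 85 mm and grips with 20 to 120 N. Pads are 22 mm wide; open, the fingers measure 114 mm over their backs; the gripper's body (76 mm by 85 mm) begins 54 mm behind the grasp point. The pads swing forward as they close: fully open they stand 13 mm farther back than shut.
Start: joints at [1.032, 0.521, -0.036, 1.599, 0.021, 1.021, -0.113], TCP at [0.282, -0.558, 0.304] pointing down, gripper open.
Joint ranges: [-2.91, 2.91], [-0.3, 2.13], [-1.5, 1.42], [0.17, 2.43], [-1.26, 4.41], [0.16, 1.93], [-2.52, 2.52]. Speed limits (rad/s): [1.89, 1.89, 2.39, 2.39, 3.01, 3.01, 3.01].

## Interface

Orientations are given as [roll, pitch, yaw] about the fixed x, y, z axes, in that order (R = Rz(yaw) Ry(pitch) Rx(roll)).
In Python, from workcell import bot gives the robot as it stands.
- The arm moves only by the shell command python3 -m crank 'ROWS' [OPENING] [FORCE]. ROWS is a JSON object of lists of equal length, an entry for each row: "travel": the shift along the world's x, y, z in cm, a list of three; "rot": the turn, a rotation vector about the world's x, y, z in degrees, a list of three. A call has 1 to 8 rows; each row is the pose to reach, as a shift and turn from the pose commanded when the call began; what a row does not reach only later rows make up. A row lasts 1/10 s, in which the tool goes at most 50 mm and 8.59 degrees, less where a joint would pass 70% of its speed; a pose out of reach is approached as far as the arm can. A call with a gripper value outside its range is refused whole. OPENING is the opening, from -1 (shut) to 1 (fully open), so that 0 is half open, set as the call begins (- or left out, the last holds). The fingers move at their own pace and stop on an object; FORCE is the grip in N (left out, the last holds). Time passes only in rows, so rows that repeat a pose let the fingers close. It gives the time, the measured TCP pose, the force and the opening at its end, in the units of the state.
- bot.observe(): the state, without advancing time (a new reading comes with each control period).
- bot.grab_frame(name): name is "side" or "top" or "wrist"; returns the picture (400x640x3 uint8, red, green, blue); there is no depth.
- bot.camera_model(name): a dict with "fx", "fy", "cx", "cy" (pixels), "R" (3x3) and "t" (3): a world point X has camera coordinates R X + t. Camera axes: x right, y down, z forward; pixel columns grow to the right and rows downward; lengths in m; the calibration is good to about 2 mm. A picture is of the moment at which its call begins: read the wrist's pose just before it. camera_model takes no time and is no camera call; for the wrist camera it gives the pose at the moment of the call.
- bot.job_done(): hands the job in, once; it reports no verdict.
Trained networks look in the newest picture that a camera, given by its name, has taken for a name from the list of things; names that differ only in an ending like _2 or _b are one class to them, and where a whole thing is asked for, a point or a joint stands for the part that bears it (a point fixed in the world has none). Each returns a list of dicts, best first, with "conf" (0 to 1); they miss things now and then, are a little off and sometimes report something else, mostly with a low value. They report only what shows in the picture. A call takes as long as a camera call. They do not tell look-alikes from the thing itself.
- bot.silhouettes(camera, thing): "pixels" (400x640 bool, what is visible of it) and "box" ([centre column, centre row, width, height] in pixels, round what is visible of it).
The state is a dict: "clock": time; "qpos": joint angles; "qd": joint speeds; "joint_efforts": joint torques, N m; "position": TCP position; "tool_rot": TCP orientation; "force": force on the tool from outside, world axes, zero at the start; "moment": the same for the moment, N m; "grip_width": finger opening in m.
Only numpy, scipy, OpenCV 4.12 (cv2) and the standard library are available. Lean on these libraries where they do the work, as an engineer would, in place of code of your own. Each camera call takes 0.05 s, during which the arm holds its last target.

## Working session

There is one attempt and no reset: what is moved stays moved. The work goes in short steps, Python scripts to look and compute and a shell command to move; the robot and the scene stay as the last step left them, time stands still between calls to the robot, and variables do not carry over. Pictures are saved under pics/ and viewed, and the job is handed in when it is done.

```bash
ls; mkdir -p pics
cat > h.py <<'E'
import numpy as np, cv2
from workcell import bot
def save(name,fn):
    im=bot.grab_frame(name); cv2.imwrite('pics/'+fn,im[:,:,::-1]); return im
def ray(cm,u,v):
    R=np.array(cm['R']);t=np.array(cm['t']);d=R.T@np.array([(u-cm['cx'])/cm['fx'],(v-cm['cy'])/cm['fy'],1]);return -R.T@t,d
def atz(cm,u,v,z):
    c,d=ray(cm,u,v);return c+d*(z-c[2])/d[2]
def proj(cm,X):
    p=np.array(cm['R'])@np.array(X)+np.array(cm['t']);return np.array([cm['fx']*p[0]/p[2]+cm['cx'],cm['fy']*p[1]/p[2]+cm['cy']])
E
python3 - <<'E'
from h import *
for n in ['side','top','wrist']:
    cm=bot.camera_model(n); R=np.array(cm['R']);print(n,cm['fx'],cm['cx'],cm['cy'],np.round(-R.T@np.array(cm['t']),3),np.round(R[2],2))
    save(n,n+'0.png')
s=bot.observe();print(s)
E
```

```text
pics
side 438.0924673136718 319.97870231820053 202.93950275128438 [0.34  0.658 0.874] [ 0.23 -0.61 -0.76]
top 457.89424328120504 323.29551822207804 188.13912310573585 [0.414 0.053 1.14 ] [ 0.15 -0.02 -0.99]
wrist 338.70939412194406 321.0677684716192 199.8269170904987 [ 0.359 -0.519  0.374] [-0.29 -0.15 -0.94]
{'clock': 0.15, 'qpos': array([ 1.03180223,  0.52187887, -0.03633971,  1.59980971,  0.02120358,
        1.02111291, -0.11282609]), 'qd': array([-8.83846115e-04, -1.66270383e-03,  6.53816043e-04, -1.33815172e-03,
       -2.20001671e-04,  7.69631736e-04, -6.51624486e-05]), 'joint_efforts': array([ 1.57641825e-03, -9.27390790e+01,  1.98005632e+00, -3.70058012e+01,
        1.78905769e-02,  6.20775842e-03,  6.83277290e-05]), 'position': array([ 0.28229167, -0.55743163,  0.30348081]), 'tool_rot': array([-3.14077037e+00,  5.07812449e-05,  4.68767022e-01]), 'force': array([-0.14379177,  0.01328911,  0.47052125]), 'moment': array([-0.06675778, -0.00310199, -0.00879247]), 'grip_width': 0.08534285345079927}
```

View pics/side0.png

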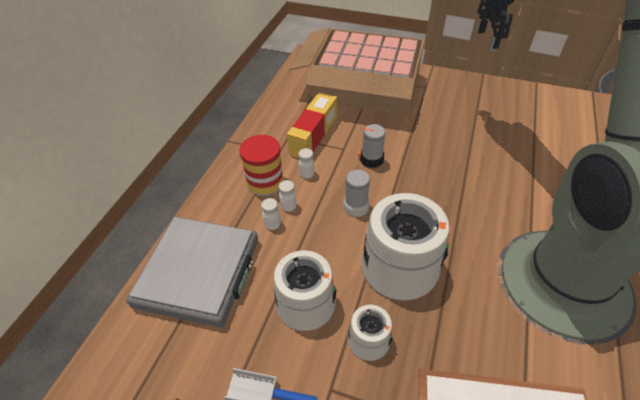

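View pics/top0.png

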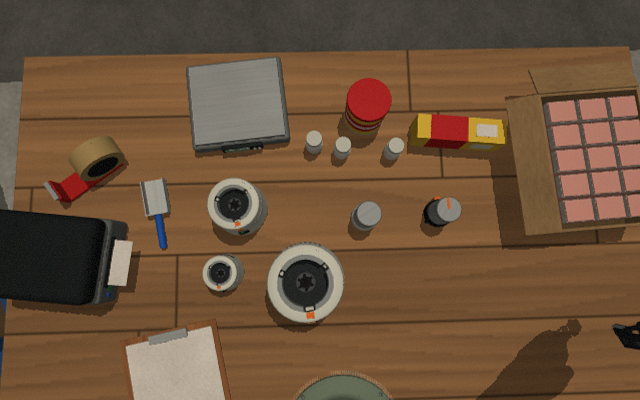

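View pics/wrist0.png

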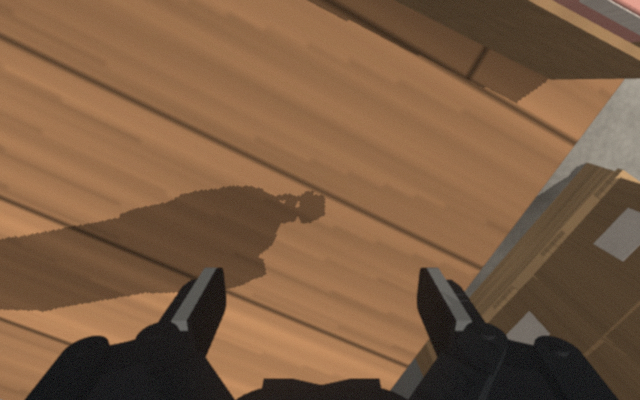

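The side and top pictures show the cup (black collar, orange stripe) at about (441,212) in top and the jar at (367,215). There are three mills; the middle-sized one at (235,206) looks like 131 mm. I'll measure them.

Run:
```python
from h import *
t=cv2.imread('pics/top0.png'); 
def crop(im,x0,y0,x1,y1,s,fn): cv2.imwrite('pics/'+fn,cv2.resize(im[y0:y1,x0:x1],None,fx=s,fy=s,interpolation=cv2.INTER_CUBIC))
crop(t,195,165,285,245,7,'mt.png'); crop(t,410,180,480,240,8,'ct.png')
s=cv2.imread('pics/side0.png')
crop(s,265,240,345,335,6,'ms.png');crop(s,345,115,400,175,8,'cs.png')
for c in ['top','side']:
    bot.grab_frame(c)
    for th in ['mill','cup','jar','tin','vitamin1','biscuits']:
        for d in bot.silhouettes(c,th): print(c,th,round(d['conf'],2),np.round(d['box'],1),d['pixels'].sum())
```

```text
top mill 0.65 [304.6 280.6  73.8  83. ] 4885
top mill 0.6 [223.7 273.4  39.6  35.1] 1259
top cup 0.65 [444.1 215.1  35.9  28.9] 894
top jar 0.95 [367.6 215.4  32.   27.3] 718
top vitamin1 0.63 [343.6 148.1  17.5  26.1] 322
top vitamin1 0.54 [395.7 149.8  16.6  21. ] 308
top biscuits 0.81 [459.5 132.2  90.3  38.5] 3080
side mill 0.85 [404.3 246.1  86.8 111.1] 7646
side mill 0.84 [304.  289.9  62.7  80.3] 4114
side mill 0.57 [369.4 334.1  45.1  50.3] 1979
side cup 0.97 [370.6 144.9  28.1  43.9] 963
side cup 0.3 [355.9 194.1  26.2  47.7] 1091
side jar 0.61 [357.4 194.2  28.8  47.4] 1071
side tin 0.58 [261.6 166.2  45.5  62.3] 2178
side tin 0.16 [370.7 146.7  31.6  46.9] 949
side vitamin1 0.83 [305.2 162.9  17.3  29.1] 403
side vitamin1 0.78 [287.8 194.7  18.5  27.6] 448
side vitamin1 0.77 [270.2 214.1  17.   30.1] 473
side biscuits 0.96 [312.9 124.9  43.1  60.6] 1913
side biscuits 0.54 [370.9 145.6  30.6  44.8] 934
```

View pics/mt.png

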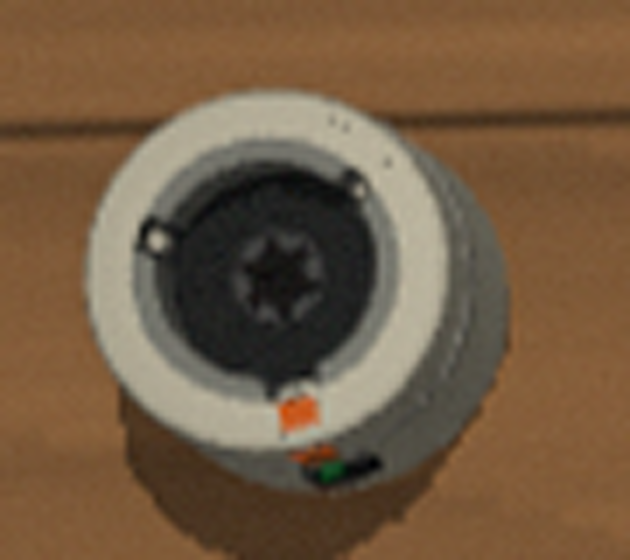

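View pics/ct.png

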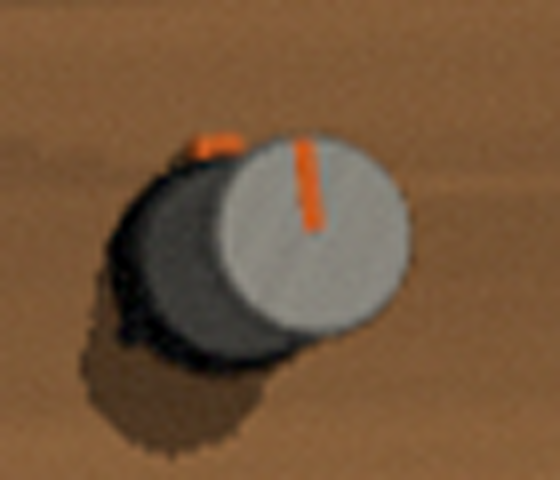

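View pics/ms.png

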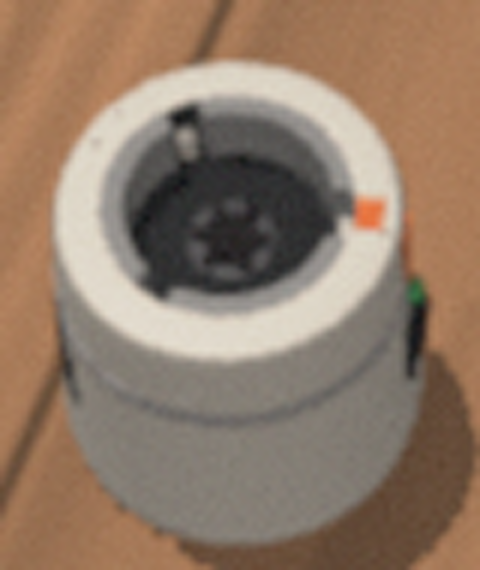

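View pics/cs.png

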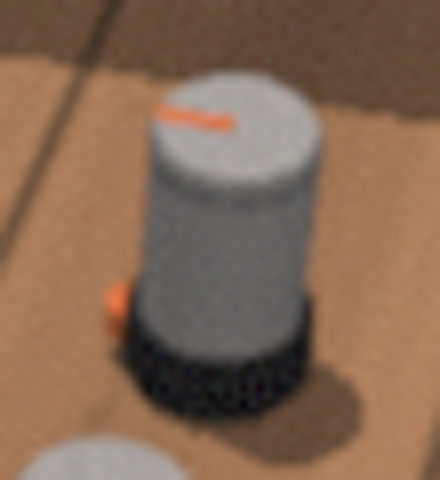

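```bash
python3 - <<'E'
from h import *
from scipy.optimize import least_squares
cm={c:bot.camera_model(c) for c in ['top','side']}
boxes={'med':{'top':(195,165,285,245),'side':(268,245,342,335)},'big':{'top':(262,240,350,330),'side':(358,190,455,300)},'small':{'top':(198,250,246,296),'side':(345,300,395,362)}}
for k,b in boxes.items():
    P={}
    for c in b:
        im=cv2.imread(f'pics/{c}0.png'); x0,y0,x1,y1=b[c]
        g=cv2.cvtColor(im,cv2.COLOR_BGR2HSV)[y0:y1,x0:x1]
        g=cv2.resize(g,None,fx=4,fy=4,interpolation=cv2.INTER_CUBIC)
        vt=np.percentile(g[...,2][g[...,1]<70],90)*0.86
        m=((g[...,1]<75)&(g[...,2]>vt)).astype(np.uint8)
        m=cv2.morphologyEx(m,cv2.MORPH_OPEN,np.ones((5,5)))
        cs,_=cv2.findContours(m,cv2.RETR_EXTERNAL,cv2.CHAIN_APPROX_NONE)
        q=cv2.convexHull(max(cs,key=cv2.contourArea))
        mm=np.zeros_like(m);cv2.fillPoly(mm,[q],1)
        q=max(cv2.findContours(mm,cv2.RETR_EXTERNAL,cv2.CHAIN_APPROX_NONE)[0],key=cv2.contourArea)[:,0]
        e=cv2.fitEllipse(q)
        P[c]=((q+0.5)/4-0.5+[x0,y0]); print(k,c,np.round(np.array(e[0])/4+[x0,y0],1),np.round(np.array(e[1])/4,1),vt)
        v=cv2.resize(im[y0:y1,x0:x1],None,fx=4,fy=4);cv2.drawContours(v,[q[:,None]],-1,(0,0,255),1);cv2.imwrite(f'pics/fit_{k}_{c}.png',v)
    def res(p):
        o=[]
        for c in P:
            pts=[atz(cm[c],u,v,p[2])[:2] for u,v in P[c]]
            o.append((np.hypot(*(np.array(pts)-p[:2]).T)-p[3])*1000/np.sqrt(len(pts)))
        return np.concatenate(o)
    r=least_squares(res,[.4,.2,.125,.065],loss='soft_l1');print(k,np.round(r.x,4),np.abs(r.fun).max())
E
cd pics; python3 -c "
import cv2,numpy as np
L=[cv2.resize(cv2.imread(f'fit_{k}_{c}.png'),(390,290)) for k in ['med','big'] for c in ['top','side']]
cv2.imwrite('fits.png',np.vstack([np.hstack(L[:2]),np.hstack(L[2:])]))"
```

```text
med top [233.1 203.4] [49.7 51.2] 156.52
med side [302.6 275. ] [49.3 57.2] 190.06
med [-0.6846  0.1967  0.9682  1.1245] 0.39672760934694024
big top [305.3 283.3] [74.9 76.5] 157.38
big side [409.5 223.3] [59.6 78.6] 188.34
big [0.3613 0.0761 0.1701 0.0782] 0.07837829314805758
small top [219.5 273. ] [32.9 34. ] 155.66
small side [371.3 323. ] [36.5 40. ] 189.2
small [0.3839 0.2719 0.0826 0.0378] 0.09900527268006451
```

View pics/fits.png

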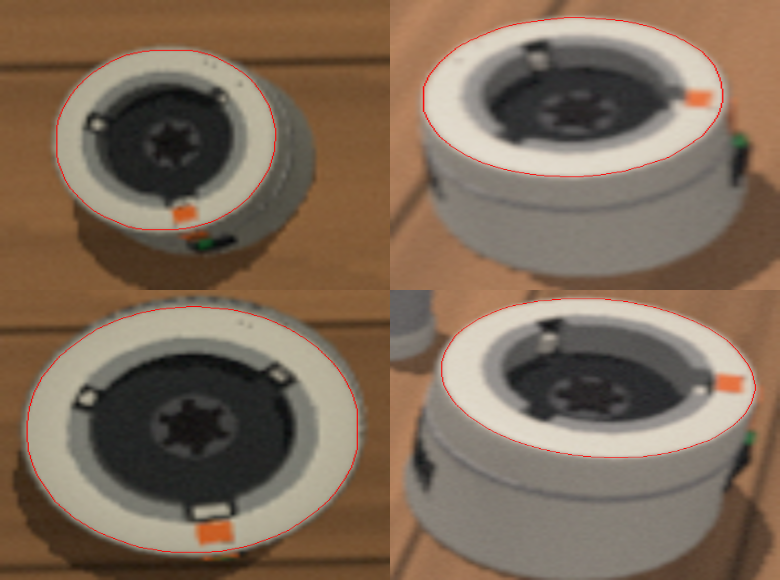

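```bash
cat > fit.py <<'E'
from h import *
from scipy.optimize import least_squares
cm={c:bot.camera_model(c) for c in ['top','side']}
E={'top':((233.1,203.4),),'side':((302.6,275.0),)}
E
python3 - <<'E'
from fit import *
b={'top':(195,165,285,245),'side':(268,245,342,335)}
P={}
for c in b:
    im=cv2.imread(f'pics/{c}0.png'); x0,y0,x1,y1=b[c]
    g=cv2.resize(cv2.cvtColor(im,cv2.COLOR_BGR2HSV)[y0:y1,x0:x1],None,fx=4,fy=4,interpolation=cv2.INTER_CUBIC)
    vt=np.percentile(g[...,2][g[...,1]<70],90)*0.86
    if c=='side': vt=200
    m=cv2.morphologyEx(((g[...,1]<75)&(g[...,2]>vt)).astype(np.uint8),cv2.MORPH_OPEN,np.ones((5,5)))
    q=cv2.convexHull(max(cv2.findContours(m,0,1)[0],key=cv2.contourArea))
    mm=np.zeros_like(m);cv2.fillPoly(mm,[q],1)
    q=max(cv2.findContours(mm,0,1)[0],key=cv2.contourArea)[:,0]
    P[c]=((q+0.5)/4-0.5+[x0,y0])
    for z in (.12,.125,.13):
        pts=np.array([atz(cm[c],u,v,z)[:2] for u,v in P[c]]); 
        r=least_squares(lambda p:np.hypot(*(pts-p[:2]).T)-p[2],[.5,.2,.06],loss='soft_l1',f_scale=.001); print(c,z,np.round(r.x,4),np.std(r.fun))
E
```

```text
top 0.12 [0.5362 0.2348 0.0564] 0.00030412216984343417
top 0.125 [0.5356 0.2339 0.0561] 0.00030262931625644167
top 0.13 [0.535  0.233  0.0558] 0.0003011364932240486
side 0.12 [0.5394 0.2327 0.0566] 0.0002691301218611843
side 0.125 [0.5381 0.2355 0.0562] 0.0002673456998724821
side 0.13 [0.5368 0.2383 0.0559] 0.00026556128561049255
```

Run:
```python
from h import *
T=bot.camera_model('top');S=bot.camera_model('side')
p=lambda c,u,v,z:np.round(atz(c,u,v,z),4)
print('cup top', p(T,410+314/8,180+235/8,.11), p(S,345+236/8,115+128/8,.11))
a=atz(T,410+314/8,180+232/8,.11);b=atz(T,410+304/8,180+140/8,.11);d=b-a;print('stripe T',np.degrees(np.arctan2(d[1],d[0])),np.hypot(*d[:2]))
a=atz(S,345+232/8,115+124/8,.11);b=atz(S,345+158/8,115+114/8,.11);d=b-a;print('stripe S',np.degrees(np.arctan2(d[1],d[0])),np.hypot(*d[:2]))
print('rib T',p(T,410+218/8,180+140/8,.024))
mk=atz(T,195+298/7,165+412/7,.125);d=mk-np.array([.5356,.2339,.125]);print('mark T',mk,np.degrees(np.arctan2(d[1],d[0])),np.hypot(*d[:2]))
mk=atz(S,265+369/6,240+214/6,.125);d=mk-np.array([.5381,.2355,.125]);print('mark S',mk,np.degrees(np.arctan2(d[1],d[0])),np.hypot(*d[:2]))
print('jar',p(T,367,213,.11))
W=bot.camera_model('wrist');s=bot.observe()
yaw=s['tool_rot'][2]
from scipy.spatial.transform import Rotation as Ro
R=Ro.from_euler('xyz',s['tool_rot']).as_matrix()
for z in (.03,.054,.073): print(z,proj(W,s['position']+R@[0,0,z]))
print('Rct',np.round(np.array(W['R'])@R,3),'t cam in tool',R.T@(-np.array(W['R']).T@np.array(W['t'])-s['position']))
```

```text
cup top [ 0.5104 -0.253   0.11  ] [ 0.5129 -0.2498  0.11  ]
stripe T 2.384616285952517 0.02636532815566666
stripe S 5.59190292339852 0.025085969843491807
rib T [ 0.5486 -0.2508  0.024 ]
mark T [0.48857388 0.22318718 0.125     ] -167.16669500089534 0.04823090525872588
mark S [0.49077839 0.22491074 0.125     ] -167.38659056716637 0.0484919334281014
jar [ 0.5068 -0.0658  0.11  ]
0.03 [320.2162282  331.32837623]
0.054 [320.29607394 292.63155804]
0.073 [320.34364153 269.57817747]
Rct [[ 0.001  1.    -0.001]
 [-0.944  0.    -0.329]
 [-0.329  0.001  0.944]] t cam in tool [ 0.08589182  0.00014365 -0.07082409]
```

The middle mill is the right one: both cameras put its rim at z≈0.125, centred near (0.537, 0.235), yaw −167°. The cup is near (0.512, −0.252) with its stripe at about +4°. I'll hover over the cup next.

```bash
python3 -m crank '{"travel":[[2.8,3.8,0],[5.7,7.6,0],[8.6,11.4,0],[11.4,15.3,0],[14.3,19.1,0],[17.2,22.9,0],[20.0,26.7,0],[22.9,30.6,0]],"rot":[[0,0,-4],[0,0,-8],[0,0,-12],[0,0,-16],[0,0,-20],[0,0,-24],[0,0,-28],[0,0,-32.6]]}' 1 60; python3 -m crank '{"travel":[[0,0,0],[0,0,0],[0,0,0]],"rot":[[0,0,0],[0,0,0],[0,0,0]]}'
python3 - <<'E'
from h import *
s=bot.observe();print(s['clock'],s['position'],np.degrees(s['tool_rot']),s['force'],s['qpos'])
np.save('w1cm.npy',bot.camera_model('wrist'),allow_pickle=True)
save('wrist','w1.png')
for th in ['cup','jar']:
    for d in bot.silhouettes('wrist',th): print(th,d['conf'],d['box'])
E
```

```text
clock: 1.65
position: [0.5122, -0.25, 0.3041]
tool_rot: [3.141, -0.0, -0.103]
force: [1.1, -1.0, 0.2]
grip_width: 0.0852
clock: 1.95
position: [0.5108, -0.2526, 0.3039]
tool_rot: [3.141, 0.0, -0.101]
force: [0.1, 0.1, -0.5]
grip_width: 0.0854
1.95 [ 0.51075894 -0.25255228  0.3039341 ] [ 1.79973054e+02  1.16815711e-02 -5.77320668e+00] [ 0.07564801  0.05934897 -0.52065565] [ 0.34467007  0.433479    0.01412125  1.75038778 -0.00663182  0.95785201
 -1.31025673]
cup 0.87 [321.8, 172.4, 65.9, 93.6]
jar 0.94 [130.3, 200.3, 120.3, 94.2]
```

View pics/w1.png

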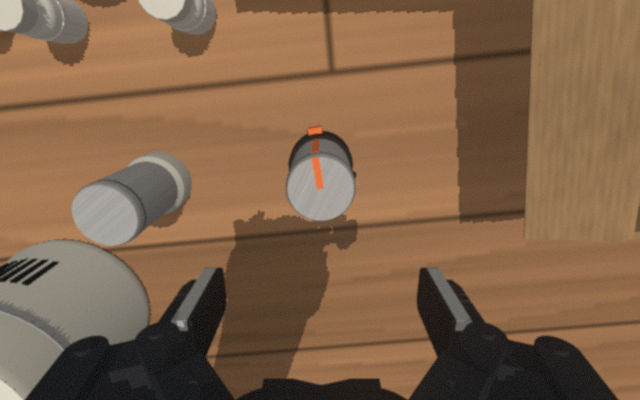

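The wrist view shows the cup top at about (321,186), its stripe running up to the orange rib at (315,131), and the jar to the left at (110,210). I'll measure the cup's pose from this picture.

Run:
```python
from h import *
W=np.load('w1cm.npy',allow_pickle=True).item()
im=cv2.imread('pics/w1.png'); x0,y0,x1,y1=270,110,370,230
v=cv2.resize(im[y0:y1,x0:x1],None,fx=5,fy=5,interpolation=cv2.INTER_CUBIC);cv2.imwrite('pics/w1c.png',v)
h=cv2.cvtColor(im,cv2.COLOR_BGR2HSV)
o=(h[...,0]<14)&(h[...,1]>170)&(h[...,2]>120);o[:, :270]=0;o[:,370:]=0;o[:110]=0;o[230:]=0
n,l,st,ce=cv2.connectedComponentsWithStats(o.astype(np.uint8));print(st[1:],ce[1:])
# top stripe pixels
for k in range(1,n):
    if st[k,4]<15: continue
    ys,xs=np.where(l==k)
    z=.11 if ce[k][1]>150 else .025
    P=np.array([atz(W,u,v,z)[:2] for u,v in zip(xs,ys)]);c=P.mean(0);e=np.linalg.svd(P-c)[2][0];e=e*np.sign(e[0])
    print(k,c,np.degrees(np.arctan2(e[1],e[0])))
# disc: circle-fit via hough at edge
print(atz(W,321,186.5,.11))
```

```text
[[308 126  15   9 103]
 [312 139   6  13  57]
 [313 158  10  30 153]] [[314.68932039 130.25242718]
 [315.05263158 145.59649123]
 [317.24183007 172.65359477]]
1 [ 0.55048089 -0.25011844] -85.69664594717298
2 [ 0.5348225  -0.24883004] -12.300806546990392
3 [ 0.52778955 -0.25115364] 3.3949341400751223
[ 0.51596147 -0.25299853  0.11      ]
```

View pics/w1c.png

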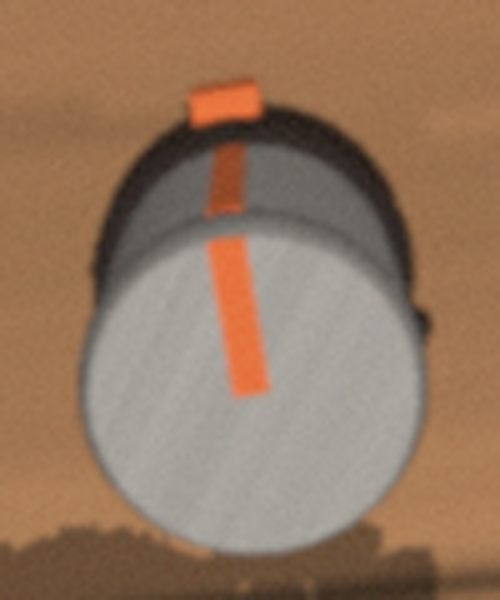

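```bash
python3 -m crank '{"travel":[[0.2,0,-4.5],[0.2,0,-9],[0.2,0,-13],[0.2,0,-16],[0.2,0,-17.5],[0.2,0,-17.5],[0.2,0,-17.5]],"rot":[[0,0,0],[0,0,0],[0,0,0],[0,0,0],[0,0,0],[0,0,0],[0,0,0]]}' 1 80; python3 -m crank '{"travel":[[0,0,0],[0,0,0],[0,0,0],[0,0,0],[0,0,0],[0,0,0],[0,0,0]],"rot":[[0,0,0],[0,0,0],[0,0,0],[0,0,0],[0,0,0],[0,0,0],[0,0,0]]}' -1 80
```

```text
clock: 2.8
position: [0.5137, -0.2522, 0.13]
tool_rot: [3.141, -0.001, -0.101]
force: [0.4, -0.6, 0.6]
grip_width: 0.0852
clock: 3.5
position: [0.514, -0.2519, 0.1305]
tool_rot: [3.141, -0.002, -0.1]
force: [-2.1, -0.1, 14.2]
grip_width: 0.0566
```

```bash
python3 -m crank '{"travel":[[0,0,2],[0,0,6],[0,0,11],[0,0,16],[0,0,20],[0,0,20],[0,0,20]],"rot":[[0,0,0],[0,0,0],[0,0,0],[0,0,0],[0,0,0],[0,0,0],[0,0,0]]}' -1 80
python3 - <<'E'
from h import *
s=bot.observe();print(s['clock'],s['position'],np.degrees(s['tool_rot']),s['force'],s['grip_width'])
save('wrist','w2.png');save('side','s2.png')
E
```

```text
clock: 4.2
position: [0.5132, -0.2515, 0.3296]
tool_rot: [3.141, -0.002, -0.1]
force: [0.6, 0.6, -4.6]
grip_width: 0.0566
4.2 [ 0.51323305 -0.25150307  0.32958466] [ 1.79979442e+02 -8.61918780e-02 -5.73963176e+00] [ 0.56733695  0.56724334 -4.56772769] 0.05655871801460135
```

View pics/w2.png

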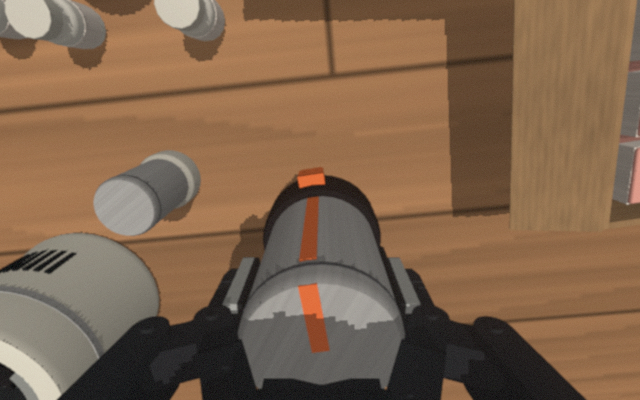

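View pics/s2.png

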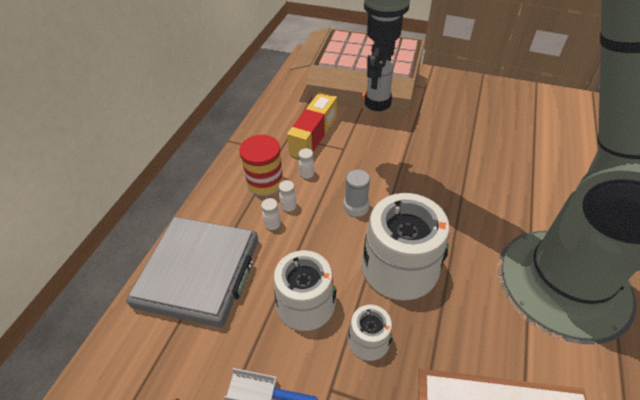

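The cup is lifted in the gripper, with the stripe and orange rib visible at (311,178). I'll zoom in to measure its pose in the hand.

```bash
python3 - <<'E'
import cv2
im=cv2.imread('pics/w2.png');cv2.imwrite('pics/w2c.png',cv2.resize(im[160:390,230:410],None,fx=3.4,fy=2.6,interpolation=cv2.INTER_CUBIC))
E
python3 - <<'E'
from h import *
from scipy.spatial.transform import Rotation as Ro
im=cv2.imread('pics/w2.png');h=cv2.cvtColor(im,cv2.COLOR_BGR2HSV)
W=bot.camera_model('wrist');s=bot.observe();R=Ro.from_euler('xyz',s['tool_rot']).as_matrix()
o=(h[...,0]<14)&(h[...,1]>160)&(h[...,2]>90);o[:, :270]=0;o[:,370:]=0
n,l,st,ce=cv2.connectedComponentsWithStats(o.astype(np.uint8));
z0=s['position'][2]-.1305
for k in range(1,n):
    if st[k,4]<30: continue
    ys,xs=np.where(l==k);print(st[k],ce[k])
    if ce[k][1]>280:
        P=np.array([atz(W,u,v,z0+.11) for u,v in zip(xs,ys)])-s['position'];P=P@R
        c=P.mean(0);e=np.linalg.svd((P-c)[:,:2])[2][0];e=e*np.sign(e[0]);print('top stripe tool',c,np.degrees(np.arctan2(e[1],e[0])), 'x range',P[:,0].min(),P[:,0].max())
        for x in np.percentile(P[:,0],[0,100]): print(c[:2]+e*(x-c[0])/e[0])
    if ce[k][1]<200:
        for z in (.024,.016):
            P=np.array([atz(W,u,v,z0+z) for u,v in zip(xs,ys)])-s['position'];P=P@R;print('rib',z,P.mean(0),P[:,1].min(),P[:,1].max(),P[:,0].max())
E
```

```text
[297 167  29  22 467] [310.66595289 177.31691649]
rib 0.024 [ 0.03705222 -0.00585532  0.10643672] -0.013299095931886131 0.001926748961197721 0.04279603602169639
rib 0.016 [ 0.03485136 -0.00609759  0.11444084] -0.013877454033968317 0.0020358455500622675 0.04085451260261007
[300 197  18  64 812] [309.77955665 230.42980296]
[ 299  284   30   68 1145] [313.54061135 317.19039301]
top stripe tool [ 0.01355822 -0.00272652  0.02047714] -9.095095293119067 x range -4.778297399546283e-05 0.026221668627076995
[-4.77829740e-05 -5.48390011e-04]
[ 0.02622167 -0.00475377]
```

View pics/w2c.png

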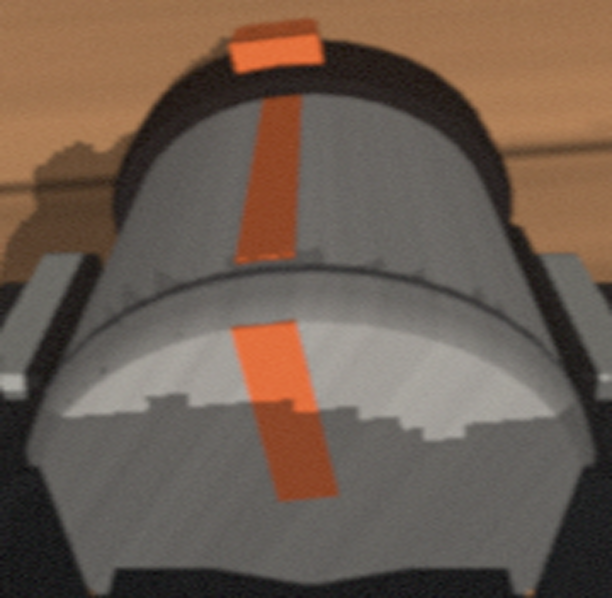

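```bash
python3 -m crank '{"travel":[[0.5,2.5,1],[1,5,2],[1.5,7.5,2],[2,10,2],[2.5,12.5,2],[3,15,2],[3.5,17.5,2],[4,20,2]],"rot":[[0,0,8],[0,0,16],[0,0,24],[0,0,32],[0,0,40],[0,0,48],[0,0,56],[0,0,64]]}'; python3 -m crank '{"travel":[[0.5,2.5,0],[1,5,0],[1.5,7.5,0],[2,10,0],[2.5,12.5,0],[3,15,0],[3.5,17.5,0],[4,20,0]],"rot":[[0,0,8],[0,0,16],[0,0,24],[0,0,32],[0,0,40],[0,0,48],[0,0,56],[0,0,64]]}';python3 -m crank '{"travel":[[0.5,2,0],[1,4,0],[1.5,6,0],[2,8,0],[2.5,8.6,0],[2.7,8.6,0],[2.7,8.6,0],[2.7,8.6,0]],"rot":[[0,0,8],[0,0,16],[0,0,24],[0,0,32],[0,0,40],[0,0,48],[0,0,56],[0,0,61.5]]}'; python3 -m crank '{"travel":[[0,0,0],[0,0,0],[0,0,0]],"rot":[[0,0,0],[0,0,0],[0,0,0]]}'
python3 - <<'E'
from h import *
s=bot.observe();print(s['clock'],s['position'],np.degrees(s['tool_rot']),s['force'],s['grip_width'],s['qpos'])
np.save('w3.npy',[bot.camera_model('wrist'),s],allow_pickle=True)
save('wrist','w3.png')
E
```

```text
clock: 5.1
position: [0.553, -0.0506, 0.3473]
tool_rot: [-3.139, 0.001, 1.023]
force: [0.0, 0.3, -3.5]
grip_width: 0.0566
clock: 5.9
position: [0.5931, 0.1493, 0.3472]
tool_rot: [-3.139, -0.001, 2.14]
force: [0.1, 0.4, -2.7]
grip_width: 0.0566
clock: 6.7
position: [0.6201, 0.2343, 0.3468]
tool_rot: [-3.141, -0.003, -3.07]
force: [0.1, -0.2, -3.5]
grip_width: 0.0563
clock: 7.0
position: [0.6203, 0.2344, 0.3483]
tool_rot: [-3.141, -0.001, -3.078]
force: [0.0, 0.3, -4.2]
grip_width: 0.0565
7.0 [0.62026694 0.23438032 0.3483201 ] [-1.79991003e+02 -4.57932880e-02 -1.76381812e+02] [ 0.02451046  0.34265172 -4.21418894] 0.05654439424325092 [ 0.01928727  0.64863609 -0.78798401  1.40870496  0.46382038  1.27531673
  0.83285736]
```

View pics/w3.png

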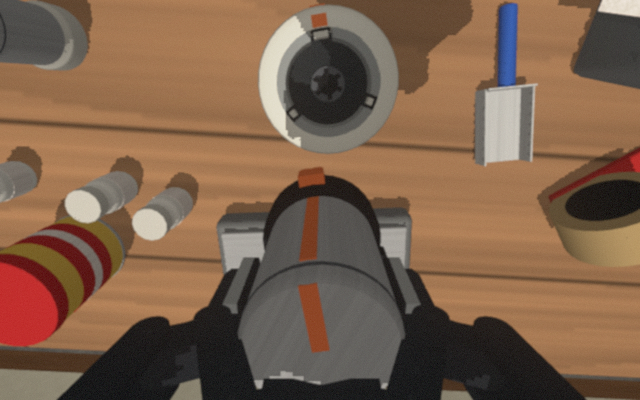

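The wrist view shows the mill at about (329,80), its orange mark at (319,20) and the groove corners, with the held cup's rib at (311,178). I'll zoom in.

Run:
```python
import cv2
im=cv2.imread('pics/w3.png');cv2.imwrite('pics/w3c.png',cv2.convertScaleAbs(cv2.resize(im[0:160,250:410],None,fx=4.8,fy=3.7,interpolation=cv2.INTER_CUBIC) if 0 else cv2.resize(im[0:160,250:410],None,fx=3.7,fy=3.7,interpolation=cv2.INTER_CUBIC),alpha=1.4))
```

```text
(no output)
```

View pics/w3c.png

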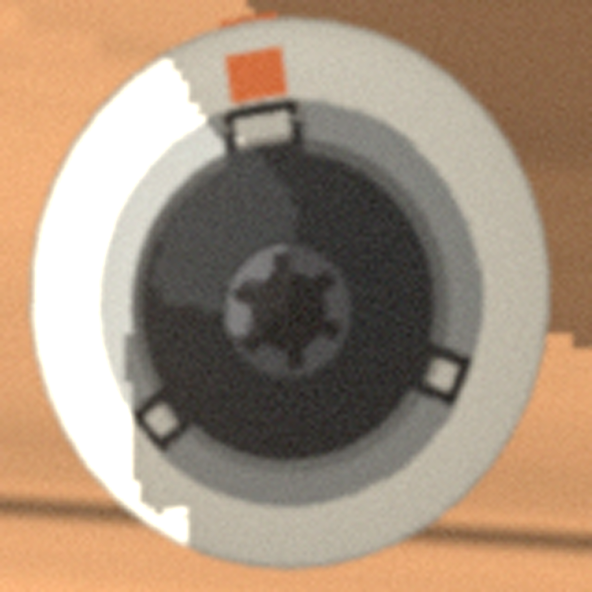

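Run:
```python
from h import *
from scipy.optimize import least_squares
from scipy.spatial.transform import Rotation as Ro
W,s=np.load('w3.npy',allow_pickle=True)
R=Ro.from_euler('xyz',s['tool_rot']).as_matrix()
px=lambda a,b:((a+.5)/3.7-.5+250,(b+.5)/3.7-.5)
def w(a,b,z=.125): return atz(W,*px(a,b),z)[:2]
G=np.array([w(261,110),w(151,430),w(462,381)])
A=np.radians([0,-120,120])  # try both
for sg in (1,-1):
    f=lambda p:(G-np.array([[p[0]+p[3]*np.cos(p[2]+sg*a),p[1]+p[3]*np.sin(p[2]+sg*a)] for a in A])).ravel()
    r=least_squares(f,[.537,.235,3.36,.0425]);print(sg,r.x,np.degrees(r.x[2]),r.cost**.5)
ring=np.array([w(102,303),w(485,303),w(293,98),w(293,507)]);print('ring',ring.mean(0)[0],ring[:2].mean(0),ring[2:].mean(0),np.ptp(ring,axis=0)/2)
c=r.x[:2]
m=w(257,75);d=m-ring[[0,1]].mean(0);print('mark',m)
im=cv2.imread('pics/w3.png')
# contour of ring: gray edges; also outer
o=cv2.cvtColor(im,cv2.COLOR_BGR2HSV);o=((o[...,0]<14)&(o[...,1]>160)&(o[...,2]>90));o[:,:250]=0;o[:,400:]=0
n,l,st,ce=cv2.connectedComponentsWithStats(o.astype(np.uint8))
for k in range(1,n):
    if st[k,4]>30: print(st[k],ce[k],atz(W,*ce[k],.125))
# Cup in hand
z0=s['position'][2]-.1305
for k in range(1,n):
    if st[k,4]<30: continue
    ys,xs=np.where(l==k)
    if ce[k][1]>280:
        P=np.array([atz(W,u,v,z0+.11) for u,v in zip(xs,ys)]);c=P.mean(0);e=np.linalg.svd((P-c)[:,:2])[2][0];e=-e*np.sign(e[0]);print('stripe yaw world',np.degrees(np.arctan2(e[1],e[0])),c,P[:,0].max())
    elif 160<ce[k][1]<200:
        P=np.array([atz(W,u,v,z0+.022) for u,v in zip(xs,ys)]);print('rib',P.mean(0)-s['position'])
```

```text
1 [ 5.37479113e-01  2.35092958e-01  2.28675197e+00 -3.00825614e-04] 131.0212367444251 0.050320244230896274
-1 [0.53747911 0.23509296 3.36384518 0.04108631] 192.73413160707784 0.0003684401895340663
ring 0.536642166193454 [0.53561364 0.23542308] [0.53767069 0.23546789] [0.04277769 0.04235301]
mark [0.49104844 0.22455385]
[312  14  15  13 146] [318.78767123  19.80136986] [0.49099158 0.22431157 0.125     ]
[298 167  27  21 429] [310.83216783 176.94172494] [0.61735798 0.22497677 0.125     ]
[300 197  18  64 811] [309.76695438 230.26140567] [0.6696539 0.2267998 0.125    ]
[ 299  284   30   68 1152] [313.47222222 316.96788194] [0.76814877 0.23591212 0.125     ]
rib [-0.0343188  -0.00766703 -0.1085    ]
stripe yaw world -167.29386139797148 [0.60885152 0.2314815  0.3278201 ] 0.6224923823020627
```

Run:
```python
from h import *
from scipy.spatial.transform import Rotation as Ro
def q(W,s):
    R=Ro.from_euler('xyz',s['tool_rot']).as_matrix();A=np.array(W['R'])
    print(np.round(R.T@(-A.T@np.array(W['t'])-s['position']),4),np.degrees(Ro.from_matrix(A@R).as_euler('xyz')), s['position'],s['clock'])
W,s=np.load('w3.npy',allow_pickle=True);q(W,s)
for i in range(3): q(bot.camera_model('wrist'),bot.observe())
```

```text
[ 0.0836  0.0003 -0.0708] [-5.27083405e-02  1.91346550e+01 -8.99459336e+01] [0.62026694 0.23438032 0.3483201 ] 7.0
[ 0.0836  0.0003 -0.0708] [-5.15074717e-02  1.91349696e+01 -8.99505056e+01] [0.62026216 0.23443321 0.34855045] 7.05
[ 0.0836  0.0003 -0.0708] [-5.15074717e-02  1.91349696e+01 -8.99505056e+01] [0.62026216 0.23443321 0.34855045] 7.05
[ 0.0836  0.0003 -0.0708] [-5.15074717e-02  1.91349696e+01 -8.99505056e+01] [0.62026216 0.23443321 0.34855045] 7.05
```

Cup and mill yaw already agree (both −167.3°). In the same camera frame, the cup has to move about −8.5 cm in x and +0.05 cm in y. I'll go to just above the rim.

```bash
python3 -m crank '{"travel":[[-3,0,0],[-6,0,-1],[-8.5,0.05,-4],[-8.5,0.05,-7],[-8.5,0.05,-8.3],[-8.5,0.05,-8.3],[-8.5,0.05,-8.3],[-8.5,0.05,-8.3]],"rot":[[0,0,0],[0,0,0],[0,0,0],[0,0,0],[0,0,0],[0,0,0],[0,0,0],[0,0,0]]}'
python3 - <<'E'
from h import *
s=bot.observe();print(s['clock'],s['position'],np.degrees(s['tool_rot']),s['force'],s['moment'])
np.save('w4.npy',[bot.camera_model('wrist'),s],allow_pickle=True)
a=save('wrist','w4.png');b=save('side','s4.png');c=save('top','t4.png')
z=lambda im,x0,y0,x1,y1,w,h:cv2.resize(im[y0:y1,x0:x1],(w,h),interpolation=cv2.INTER_CUBIC)
v=np.hstack([z(b,250,200,360,340,440,560),z(c,190,150,280,265,360,560) if 0 else z(c,180,140,270,254,355,560)])
cv2.imwrite('pics/st4.png',v[:,:,::-1]); print(v.shape)
E
```

```text
clock: 7.85
position: [0.536, 0.2353, 0.2671]
tool_rot: [3.141, 0.001, -3.077]
force: [-0.3, 0.5, -4.1]
grip_width: 0.0564
7.85 [0.53600482 0.23533761 0.26707976] [ 1.79953842e+02  8.58931955e-02 -1.76271483e+02] [-0.32703158  0.46865014 -4.13810847] [-0.02348779 -0.01628081  0.07080104]
(560, 795, 3)
```

View pics/w4.png

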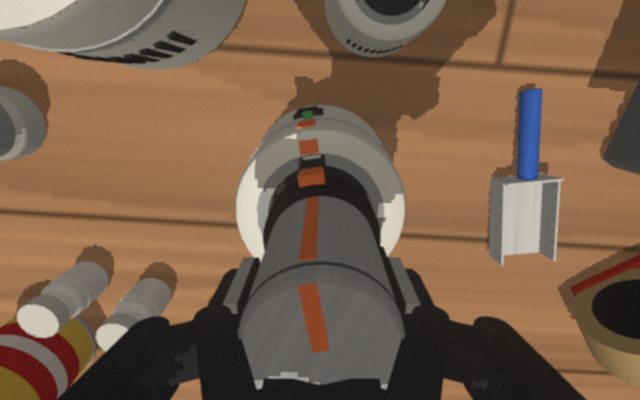

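View pics/st4.png

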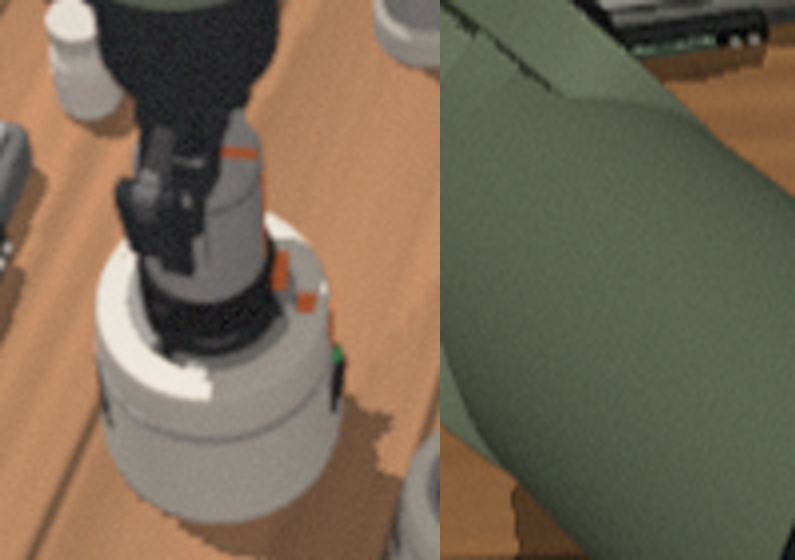

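The wrist and side views show the cup just above the well with its orange rib over the orange mark. I'll descend gently and watch the force.

```bash
python3 -m crank '{"travel":[[0,0,-0.5],[0,0,-1.0],[0,0,-1.3],[0,0,-1.6],[0,0,-1.6]],"rot":[[0,0,0],[0,0,0],[0,0,0],[0,0,0],[0,0,0]]}'; python3 -c "
from h import *
s=bot.observe();print(s['position'],np.degrees(s['tool_rot']),s['force'],s['moment'])"
```

```text
clock: 8.5
position: [0.5352, 0.2349, 0.2494]
tool_rot: [-3.141, -0.001, -3.076]
force: [-0.1, -0.8, -3.5]
grip_width: 0.0564
[0.53521893 0.23486979 0.24939848] [-1.79989703e+02 -3.89936606e-02 -1.76239044e+02] [-0.11867608 -0.79693332 -3.4502364 ] [-0.03742752  0.03079426  0.00148877]
```

```bash
python3 -m crank '{"travel":[[0,0,-0.3],[0,0,-0.6],[0,0,-0.6]],"rot":[[0,0,0],[0,0,0],[0,0,0]]}'; python3 -m crank '{"travel":[[0,0,-0.3],[0,0,-0.5],[0,0,-0.5]],"rot":[[0,0,0],[0,0,0],[0,0,0]]}';python3 -c "
from h import *
s=bot.observe();print(s['position'],np.degrees(s['tool_rot']),s['force'],s['moment'])"
```

```text
clock: 8.8
position: [0.5352, 0.2348, 0.2435]
tool_rot: [-3.141, -0.001, -3.076]
force: [-0.3, 0.3, -3.8]
grip_width: 0.0566
clock: 9.1
position: [0.5353, 0.2348, 0.2386]
tool_rot: [-3.141, -0.0, -3.076]
force: [1.3, -0.6, -3.6]
grip_width: 0.0565
[0.53527608 0.23483008 0.23857305] [-1.79989633e+02 -2.15417348e-02 -1.76242552e+02] [ 1.27226744 -0.55711157 -3.55410895] [ 0.00708435 -0.01261655 -0.03469149]
```

Cup underside is near 0.108 m with no reaction, so the ribs have meshed. Now I'll push down on the spring.

```bash
python3 -m crank '{"travel":[[0,0,-0.3],[0,0,-0.6],[0,0,-0.6]],"rot":[[0,0,0],[0,0,0],[0,0,0]]}'; python3 -m crank '{"travel":[[0,0,-0.2],[0,0,-0.3],[0,0,-0.3],[0,0,-0.3]],"rot":[[0,0,0],[0,0,0],[0,0,0],[0,0,0]]}';python3 -c "
from h import *
s=bot.observe();print(s['position'],np.degrees(s['tool_rot']),s['force'],s['moment'])"
```

```text
clock: 9.4
position: [0.5355, 0.235, 0.2329]
tool_rot: [3.141, 0.0, -3.076]
force: [-0.4, -0.2, 4.1]
grip_width: 0.0568
clock: 9.8
position: [0.5356, 0.2351, 0.2304]
tool_rot: [3.141, 0.001, -3.076]
force: [-0.4, -1.4, 7.3]
grip_width: 0.0567
[0.53559575 0.2350543  0.23042447] [ 1.79993965e+02  4.91806256e-02 -1.76246246e+02] [-0.41708229 -1.44117513  7.2638632 ] [-0.29720016  0.24065747 -0.01584861]
```

```bash
python3 -m crank '{"travel":[[0,0,-0.1],[0,0,-0.1],[0,0,-0.1]],"rot":[[0,0,0],[0,0,0],[0,0,0]]}'; python3 -m crank '{"travel":[[0,0,-0.1],[0,0,-0.1],[0,0,-0.1]],"rot":[[0,0,0],[0,0,0],[0,0,0]]}';python3 -c "
from h import *
s=bot.observe();print(s['position'],np.degrees(s['tool_rot']),s['force'],s['moment'])"
```

```text
clock: 10.1
position: [0.5356, 0.2351, 0.2296]
tool_rot: [3.141, 0.001, -3.076]
force: [-0.5, -1.5, 9.0]
grip_width: 0.0566
clock: 10.4
position: [0.5357, 0.2352, 0.2295]
tool_rot: [-3.141, 0.002, -3.076]
force: [-6.1, -4.1, 25.2]
grip_width: 0.0564
[0.53566452 0.23520947 0.22952458] [-1.79988350e+02  1.05975085e-01 -1.76245622e+02] [-6.0983015  -4.05729568 25.21626369] [-1.36146784  1.23401158 -0.0309036 ]
```

Force jumped from 9 to 25 N at TCP z 0.2295, which is exactly the expected home height (0.099 + 0.1305). I'll check in the pictures and see that it's steady.

```bash
python3 -m crank '{"travel":[[0,0,0],[0,0,0],[0,0,0],[0,0,0]],"rot":[[0,0,0],[0,0,0],[0,0,0],[0,0,0]]}'
python3 - <<'E'
from h import *
s=bot.observe();print(s['clock'],s['position'],np.degrees(s['tool_rot']),s['force'],s['moment'],s['grip_width'])
a=save('wrist','w5.png');b=save('side','s5.png')
z=lambda im,x0,y0,x1,y1,w,h:cv2.resize(im[y0:y1,x0:x1],(w,h),interpolation=cv2.INTER_CUBIC)
cv2.imwrite('pics/e5.png',np.hstack([z(b,250,210,360,340,420,500),z(a,220,80,420,360,360,500)])[:,:,::-1])
for th in ['jar','vitamin1','tin']:
    for d in bot.silhouettes('side',th): print(th,d['conf'],d['box'])
s=bot.observe();print(s['clock'],s['position'],s['force'])
E
```

```text
clock: 10.8
position: [0.5357, 0.2352, 0.2295]
tool_rot: [-3.141, 0.002, -3.076]
force: [-6.1, -4.1, 24.8]
grip_width: 0.0565
10.8 [0.53565219 0.23521415 0.22950332] [-1.79991483e+02  1.03538931e-01 -1.76249073e+02] [-6.14260464 -4.14876824 24.83912477] [-1.42864003  1.26941442 -0.05497216] 0.05647722314416535
jar 0.63 [269.4, 382.9, 91.2, 33.1]
jar 0.59 [354.8, 193.0, 23.0, 50.8]
vitamin1 0.8 [268.6, 216.7, 11.2, 28.0]
tin 0.89 [252.4, 170.6, 25.6, 49.6]
11.05 [0.53564712 0.23524503 0.22949581] [-5.4849561  -3.26326621 25.4977854 ]
```

View pics/e5.png

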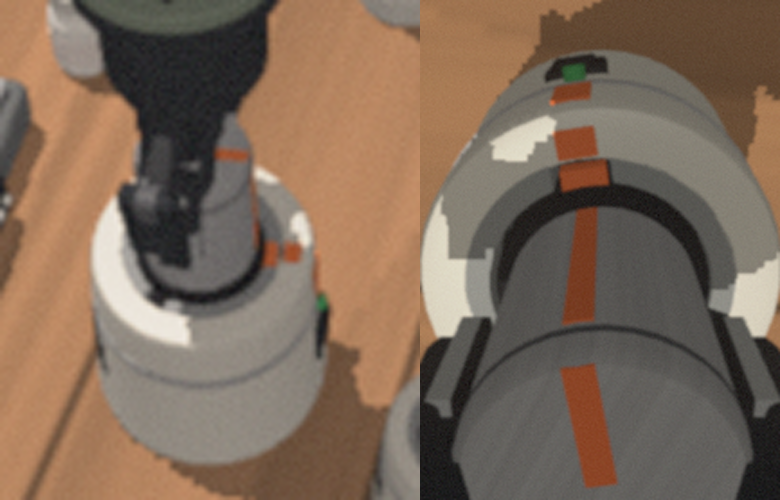

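View pics/s5.png

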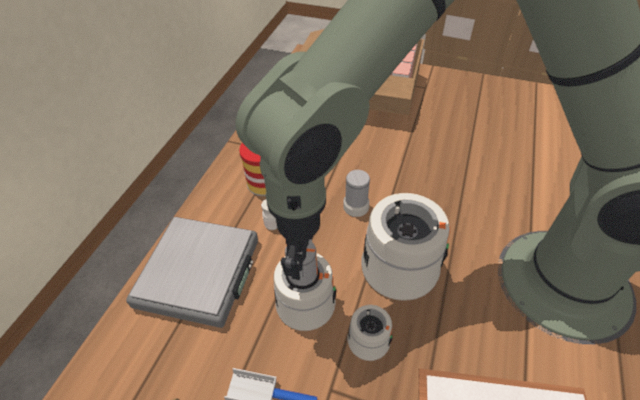

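The cup is home. Its collar is fully in the well, the orange rib sits inside the wide groove beside the mark, and the 25 N push is steady. Jar, bottles and tin stand where they were, so I'm handing in.

```bash
python3 -c "
from h import *
print(bot.job_done()); s=bot.observe();print(s['clock'],s['position'],s['force'],s['grip_width'])"
```

```text
the job is handed in; nothing more can be done
None
the job is handed in; nothing more can be done
```

The milling cup is meshed and pushed home in the middle-sized mill, and I handed the job in at about 11 s with the gripper still holding it down. The hand-in gives no verdict.

**What I did:** I gripped the cup at 80 N and lifted it clear. I turned it +189.5° so its yaw matched the mill's; both measured −167.3° from the same wrist picture. I then lowered it into the well.

**Meshing:** The cup's underside passed 117 mm, where turned ribs would stand on the rim, with no reaction. It was down to about 108 mm before any spring force appeared.

**Home:** The spring force built up, then the push jumped from 9 to 25 N. The tool was then at z 0.2295 m, which puts the cup's underside at the 99 mm floor. The push held at about 25 N with the tool still, and the finger opening stayed at 56.5 mm. The last pictures show the orange rib inside the wide groove and the collar fully in the well.

**Checks that disagreed or were limited:**
- **Position readings:** The top, side and wrist cameras differed by 1–3 mm on where the mill is. The wrist camera calibration also showed an offset of about 1 mm. I used the cup-to-mill distance within one wrist picture instead.
- **Side load:** About 6–7 N of sideways force remained while holding the cup down.
- **Run switch:** I inferred its travel from height and force; it has no direct reading.
- **Bystanders:** In the last side picture the jar stands where it was, and the objects in view look undisturbed. The arm hid the biscuits, some of the vitamin bottles and part of the tin, so I could not check those there.

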